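# Index the sample turntable four clicks and hold

### The arm

A 6-joint arm with a two-finger parallel gripper is mounted at the origin on the work surface. World frame = base frame: x ahead of the robot, y to its left, z up, the work surface at z = 0. Lengths are in m, angles in rad, forces in N, time in s.
With the tool pointing down it reaches from about 0.325 to 0.775 m from the base axis. Payload 5.5 kg.
Tool frame: the origin (TCP) lies between the finger pads; the fingertips stand 8 mm ahead of it and the grasp point (between the pads) lies 11 mm behind it (tcp_to_tips is the distance from the TCP to the fingertips, in m); z points along the fingers, y is the direction in which the jaws open and shut (so a half turn about z gives the same grasp; the last joint's range is limited). The gripper opens to 88 mm and grips with 3 to 60 N. Pads are 20 mm wide; open, the fingers measure 115 mm over their backs; the gripper's body (75 mm by 178 mm) begins 61 mm behind the grasp point.
Start: joints at [1.05, 0.091, 1.231, -0, 1.82, -0.057], TCP at [0.268, 0.537, 0.231] pointing down, gripper open.
Joint ranges: [-2.87, 2.87], [-0.86, 2.18], [0.17, 2.46], [-1.51, 4.65], [0.06, 2.69], [-2.65, 2.65]. Speed limits (rad/s): [2.57, 2.57, 3.01, 3.14, 3.14, 3.14].

### API

Orientations are given as a unit quaternion [w, x, y, z].
In Python, from bench import * gives the robot as it stands. Calls block until the motion is done:
- move_to(position, orientation): joint-space move of the TCP to a pose.
- move_l(position, speed=0.15, orientation=None): straight line of the TCP; orientation=None keeps the orientation; speed is the mean speed in m/s.
- movej(angles): joint-space move.
- gripper_open() and close(): open the fingers fully, or close them until they stop; the grip force is fixed at half the most.
- hold(seconds).
- inverse_kinematics(position, orientation): joint angles nearest the present ones, or None.
- state(): the state.
- get_image(name): name is "scene" or "top" or "wrist"; returns a dict with "frame" (400x640x3 uint8, blue, green, red), "depth" (400x640 float32, m along the optical axis (not along the pixel's ray), 0 where there is no reading), "camera_matrix" (3x3 intrinsics, pixels), "k1" (the pictures are not rectified: a ray, as slopes to the right and down, at radius r is drawn at 1 + k1 r^2 times it, then the intrinsics apply), "view" (4x4, takes a point from world to camera coordinates). Camera axes: x right, y up, looking along -z (the intrinsics and any distortion apply to the point x, -y, -z); pixel columns grow to the right and rows downward; lengths in m; the calibration is good to about 2 mm. A picture is of the moment at which its call begins.
A pose or a line that the arm cannot do raises IKError and nothing moves.
- job_done(): hands the job in, once; it reports no verdict.
The state is a dict: "time": time; "joint_pos": joint angles; "dq": joint speeds; "joint_torque": joint torques, N m; "ee_pos": TCP position; "ee_rot": TCP orientation; "ft_force": force on the tool from outside, world axes, zero at the start; "moment": the same for the moment, N m; "finger_gap": finger opening in m.
Only numpy, scipy, OpenCV 4.12 (cv2) and the standard library are available. Lean on these libraries where they do the work, as an engineer would, in place of code of your own. Each camera call takes 0.05 s, during which the arm holds its last target. There are 200 camera calls.

### The job

The amber jar with the teal cap stands in the way of the turntable's index lever: set it upright in the white tray and let go of it. Then take the lever by its red knob and advance it exactly four clicks from its rest stop (clockwise seen from above), not on into a fifth, so that the blue-capped vial stands under the reading head. The lever springs back, so finish while still holding the knob there, steady on the fourth click, and leave everything else on the bench alone.

Things in the scene. Friction and masses are not known exactly. Their poses are not given: they have to be found in the camera images.
- indexer: Sample turntable unit, fixed: grey case 160 (x) x 250 (y) x 70 high, teal front. Origin: centre of its underside; x away from its front, y to its left, z up. The lever sticks out beyond the front (-x), toward the robot. On the left half: turntable, 122 across, ten vials, tops 122 above the bench, and at the far left a teal reading head on a post (top 175 above the bench).
- pivot (a point): Point on the lever's vertical pivot axis, 30 in front of and 60 to the right of the unit's origin (unit frame -30, -60), at 85 height.
- lever (a joint): Index lever angle, rad. 0 = on its home stop, pointing out of the front and 0.6 rad toward the unit's right (-y); grows as the knob moves clockwise seen from above (toward +y); straight out at 0.6. A click every 0.2 rad (28 mm of knob travel): at 0.2, 0.4, 0.6, 0.8, 1.0, 1.2; end stop 1.25. A spring always pulls it home: 2.5 N at the knob at 0, 6 N at the fourth click.
- knob_mid (a point): Middle of the upright red knob at the lever's end, 22 across, 86 to 136 above the bench, 140 from the pivot axis; the bar below it is 16 wide, top at 86. Feel of the clicks: on top of the spring the push rises and falls by 2 N each click; it peaks a quarter click past each click position (and past home), is least a quarter click before the next one and back at its mean on the position.
- blue_vial (a point): Top of the one blue-capped vial, 46 from the turntable's centre, 122 above the bench. The turntable turns one place clockwise per click; it starts four places short of the reading head.
- read_point (a point): Point below the reading head, 132 above the bench; at the fourth click the blue-capped vial is straight below it.
- jar: Dark amber jar with a teal cap, loose and upright in the lever's path. Body 54 in diameter up to 98 height, cap 44 in diameter, 126 high in all, about 0.25 kg. Origin: centre of its underside; z up.
- tray: Shallow white square tray, fixed to the bench, 140 x 140, 18 high, walls 4, floor 4 thick (top 4 above the bench). Origin: centre of its underside; sides along its x and y.
- beaker: Bystander, loose, leave alone: clear glass beaker, 68 across, 90 high. Origin: centre of its underside.
- calculator: Bystander, loose, leave alone: flat teal desk calculator, 80 x 150 x 18. Origin: centre of its underside.
- petri_dish: Bystander, loose, leave alone: flat round covered glass dish, 94 across, 15 high. Origin: centre of its underside.
- wash_bottle: Bystander, loose, leave alone: white plastic bottle with red cap, 60 across, 170 high. Origin: centre of its underside.
- vial_rack: Bystander, loose, leave alone: blue block 60 x 130 x 56 high, full of white-capped vials. Origin: centre of its underside.
- amber_bottle: Bystander, loose, leave alone: large dark amber bottle with a blue cap and paper label, 72 across, 180 high. Origin: centre of its underside.
Mind the look-alikes: they are no part of the job. Leave any green look-alike of the jar alone.

How it is judged:
By the outcome, as a careful person would: the job done as asked, in the order asked, and still so for the second after the job is handed in, while the arm keeps its last pose, push and grip.
It also fails if it takes over 70 s, if anything falls off the work surface, if the arm or the gripper's body presses on something with over 40 N, if the wrist force passes 120 N, or if a joint passes its speed limit or range.

## Working session

There is one attempt and no reset: what is moved stays moved. The work goes in short steps, each a Python script; the robot and the scene stay as the last script left them, time stands still between calls to the robot, and variables do not carry over. Pictures are saved under pics/ and viewed, about 8 in all and at most 12, crops included, and the job is handed in when it is done.

```bash
ls; mkdir -p pics; cat > h.py <<'E'
import numpy as np, cv2
from bench import *
def grab(n):
    im=get_image(n); np.savez(f'{n}.npz',**{k:im[k] for k in im}); return im
def ray(im,u,v):
    K=np.array(im['camera_matrix']); d=np.array([(u-K[0,2])/K[0,0],(v-K[1,2])/K[1,1]]); s=d.copy()
    for _ in range(20): s=d/(1+float(im['k1'])*(s@s))
    V=np.linalg.inv(np.array(im['view'])); return V[:3,3],V[:3,:3]@np.array([s[0],-s[1],-1.])
def onplane(im,u,v,z):
    o,d=ray(im,u,v); return o+d*(z-o[2])/d[2]
def bydepth(im,u,v):
    o,d=ray(im,u,v); return o+d*float(im['depth'][int(round(v)),int(round(u))])
E
python3 - <<'E'
from h import *
for n in ['scene','top']:
    im=grab(n); cv2.imwrite(f'pics/{n}0.png',im['frame']); print(n,im['k1'],np.linalg.inv(im['view'])[:3].round(3).tolist())
s=state(); print(s['time'],s['ee_pos'],s['ee_rot'],s['ft_force'],s['finger_gap'])
E
```

```text
pics
scene -0.11681426812823895 [[-0.662, -0.563, 0.495, 1.132], [0.75, -0.502, 0.431, 0.502], [0.005, 0.656, 0.755, 1.007]]
top -0.062300276969523255 [[0.028, 0.984, -0.175, 0.311], [-1.0, 0.027, -0.008, -0.048], [-0.003, 0.175, 0.985, 1.365]]
0.1 [0.26829722 0.53639264 0.2296247 ] [-2.42671755e-04  2.29837671e-01  9.73228586e-01 -8.39455517e-04] [0.02735977 0.26462978 0.11198803] 0.08808237439286554
```

View pics/top0.png

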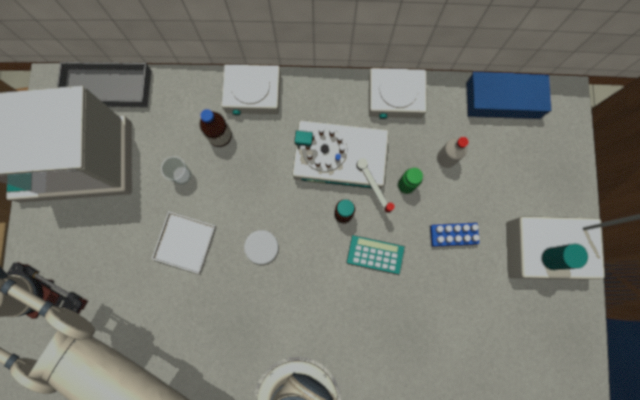

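View pics/scene0.png

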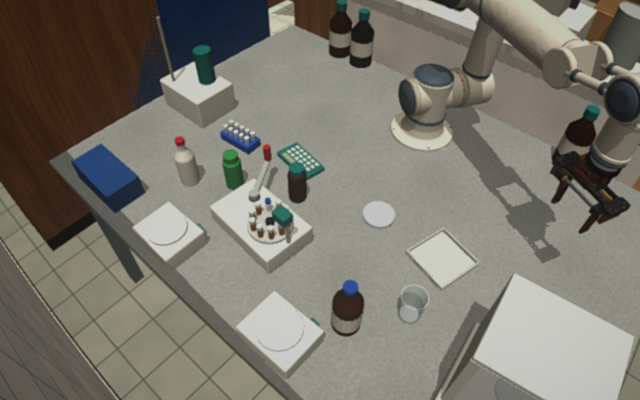

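Top view: the dark jar with the teal cap is at (345,210), the green look-alike at (411,180), the knob at (390,207), the tray at (184,242) and the turntable at (325,150). The candidates for the jar are (345,210), dark with a teal cap, and (411,180), all green. The first fits. I'll measure, and confirm it in a crop.

```bash
cat > m.py <<'E'
from h import *
def blob(im,lo,hi,box):
    x0,y0,x1,y1=box; hsv=cv2.cvtColor(im['frame'][y0:y1,x0:x1],cv2.COLOR_BGR2HSV)
    m=cv2.inRange(hsv,lo,hi); n,l,st,c=cv2.connectedComponentsWithStats(m)
    if n<2: return None
    i=1+st[1:,4].argmax(); return c[i]+[x0,y0],st[i]+[x0,y0,0,0,0],(l==i),(x0,y0)
E
python3 - <<'E'
from m import *
L=lambda n:dict(np.load(n+'.npz'))
t,s=L('top'),L('scene')
for n,im,bx in [('top',t,(325,190,365,230)),('scene',s,(280,155,312,210))]:
    b=blob(im,(75,60,30),(100,255,255),bx); print(n,'jarcap',b[0],b[1],onplane(im,*b[0],.12).round(4),bydepth(im,*b[0]).round(4))
for n,im,bx in [('top',t,(380,195,402,216)),('scene',s,(255,138,280,165))]:
    f=im['frame']; b=blob(im,(0,130,80),(8,255,255),bx); print(n,'knob',b[0],b[1],onplane(im,*b[0],.12).round(4),bydepth(im,*b[0]).round(4))
# tray
hsv=cv2.cvtColor(t['frame'],cv2.COLOR_BGR2HSV)
def quad(im,thr,box,z):
    x0,y0,x1,y1=box; g=cv2.cvtColor(im['frame'][y0:y1,x0:x1],cv2.COLOR_BGR2GRAY)
    m=(g>thr).astype(np.uint8); m=cv2.morphologyEx(m,cv2.MORPH_CLOSE,np.ones((5,5)));cs,_=cv2.findContours(m,0,1); c=max(cs,key=cv2.contourArea)
    P=np.array([onplane(im,p[0][0]+x0,p[0][1]+y0,z)[:2] for p in cv2.convexHull(c)],np.float32)
    return cv2.minAreaRect(P)
for th in (165,180,195): print('tray',quad(t,th,(140,200,225,285),.018),)
d=t['depth']
# case: via heights
V=np.array([[ [*bydepth(t,u,v)] for u in range(270,410)] for v in range(105,205)])
m=((V[...,2]>.060)&(V[...,2]<.078)).astype(np.uint8); 
P=V[...,:2][cv2.morphologyEx(m,cv2.MORPH_OPEN,np.ones((3,3)))>0].astype(np.float32); print('case',cv2.minAreaRect(P),len(P))
a=cv2.resize(t['frame'][110:230,280:430],None,fx=4,fy=4,interpolation=cv2.INTER_CUBIC)
cv2.imwrite('pics/crop1.png',a)
Z=[[round(float(bydepth(t,u,v)[2]),3) for u in range(270,410,20)] for v in range(110,215,15)]
print(Z)
E
```

```text
top jarcap [345.07287449 207.84615385] [337 199  18  18 247] [ 0.5075 -0.1126  0.12  ] [ 0.5067 -0.1123  0.1253]
scene jarcap [297.39879154 167.70694864] [280 155  32  24 331] [ 0.5026 -0.1093  0.12  ] [ 0.5071 -0.1049  0.1264]
top knob [389.62745098 206.74509804] [386 203   8   9  51] [ 0.5135 -0.2271  0.12  ] [ 0.5111 -0.225   0.1345]
scene knob [266.51685393 151.80898876] [263 145   7  16  89] [ 0.5145 -0.2197  0.12  ] [ 0.5183 -0.2154  0.1254]
tray ((0.41450321674346924, 0.3242286443710327), (0.12457691133022308, 0.12757812440395355), 74.94911193847656)
tray ((0.41428110003471375, 0.323692262172699), (0.11463847756385803, 0.11552035063505173), 75.00452423095703)Traceback (most recent call last):
  File "<stdin>", line 15, in <module>
  File "<stdin>", line 12, in quad
ValueError: max() iterable argument is empty
```

```bash
python3 - <<'E'
from m import *
L=lambda n:dict(np.load(n+'.npz'))
t,s=L('top'),L('scene')
V=np.array([[ [*bydepth(t,u,v)] for u in range(270,410)] for v in range(105,205)])
m=((V[...,2]>.060)&(V[...,2]<.078)).astype(np.uint8); 
P=V[...,:2][cv2.morphologyEx(m,cv2.MORPH_OPEN,np.ones((3,3)))>0].astype(np.float32); print('case',cv2.minAreaRect(P),len(P))
for th in (120,140,155,170):
    g=cv2.cvtColor(t['frame'],cv2.COLOR_BGR2GRAY)[105:205,280:400]; mm=(g>th).astype(np.uint8); mm=cv2.morphologyEx(mm,cv2.MORPH_OPEN,np.ones((3,3)))
    c=max(cv2.findContours(mm,0,1)[0],key=cv2.contourArea); H=np.array([onplane(t,p[0][0]+280,p[0][1]+105,.07)[:2] for p in cv2.convexHull(c)],np.float32); print(th,cv2.minAreaRect(H))
# pivot boss & lever points, heights
for u,v in [(362,164),(366,172),(372,182),(378,192)]: print((u,v),bydepth(t,u,v).round(3))
a=cv2.resize(t['frame'][110:230,280:430],None,fx=4,fy=4,interpolation=cv2.INTER_CUBIC)
b=cv2.resize(s['frame'][130:250,205:325],(480,480),interpolation=cv2.INTER_CUBIC)[:, :200*1]
cv2.imwrite('pics/crop1.png',a)
print(np.isfinite(V).all())
for n,bx in [('jar',(335,195,356,225)),('green',(400,165,425,195)),('calc',(345,235,405,275)),('dish',(245,230,278,265)),('bottle',(198,108,232,148)),('beaker',(160,155,192,185))]:
    x0,y0,x1,y1=bx; Q=np.array([bydepth(t,u,v) for v in range(y0,y1) for u in range(x0,x1)]); Q=Q[(Q[:,2]>.008)]; q=Q[Q[:,2]>np.percentile(Q[:,2],97)-.02]; print(n,Q.min(0).round(3),Q.max(0).round(3),q[:,:2].mean(0).round(3))
E
```

```text
case ((0.7072452306747437, -0.1256813257932663), (0.29512569308280945, 0.24173349142074585), 84.35362243652344) 3249
120 ((0.6649712920188904, -0.0980461984872818), (0.2791420817375183, 0.32886436581611633), 1.5705397129058838)
140 ((0.6645598411560059, -0.08415468037128448), (0.2790738046169281, 0.30046024918556213), 1.571759819984436)
155 ((0.6433115601539612, -0.10295315086841583), (0.25641387701034546, 0.20932534337043762), 85.13389587402344)
170 ((0.6652431488037109, -0.09987877309322357), (0.24087366461753845, 0.1601797491312027), 85.00234985351562)
(362, 164) [ 0.632 -0.157  0.09 ]
(366, 172) [ 0.611 -0.168  0.087]
(372, 182) [ 0.585 -0.185  0.085]
(378, 192) [ 0.558 -0.201  0.087]
True
jar [ 0.311 -0.14   0.009] [ 0.534 -0.048  1.365] [ 0.505 -0.112]
green [ 0.311 -0.316  0.01 ] [ 0.623 -0.048  1.365] [ 0.59  -0.284]
calc [ 0.311 -0.283  0.008] [ 0.449 -0.048  1.365] [ 0.397 -0.203]
dish [ 0.311 -0.048  0.008] [0.457 0.157 1.365] [0.41  0.111]
bottle [ 0.311 -0.048  0.008] [0.798 0.291 1.365] [0.711 0.236]
beaker [ 0.311 -0.048  0.008] [0.641 0.384 1.365] [0.604 0.344]
```

View pics/crop1.png

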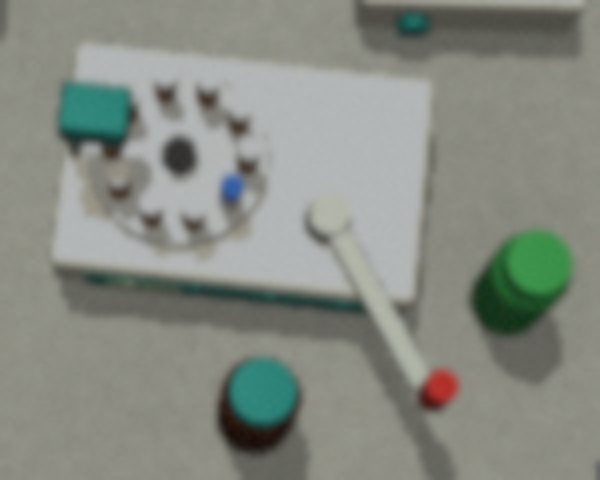

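The crop confirms it: dark body with a teal cap at crop (262,395). The case centre is about (0.665,-0.100), yaw -5°, which puts the pivot at (0.630,-0.157), in agreement with the boss depth. Next I move the jar.

```bash
cat >> h.py <<'E'
from scipy.spatial.transform import Rotation as Ro
def down(a):
    R=np.array([[-np.sin(a),np.cos(a),0],[np.cos(a),np.sin(a),0],[0,0,-1]]).T
    q=Ro.from_matrix(R).as_quat(); return [float(q[3]),*map(float,q[:3])]
def best(p,a):
    c=[(abs(j[5]),k) for k in (a,a+np.pi,a-np.pi) if (j:=inverse_kinematics(p,down(k))) is not None]; return down(min(c)[1])
def st(m=''):
    s=state(); print(m,round(s['time'],2),np.round(s['ee_pos'],4),'F',np.round(s['ft_force'],1),'gap',round(s['finger_gap'],4))
E
python3 - <<'E'
from h import *
R=np.array([[-np.sin(1.),np.cos(1.),0],[np.cos(1.),np.sin(1.),0],[0,0,-1]]).T; print(np.linalg.det(R))
p=[.507,-.112]
move_l([.268,.537,.30]); q=best([*p,.25],np.pi/2-.2); move_to([*p,.28],q); st('above')
w=grab('wrist'); cv2.imwrite('pics/wrist1.png',w['frame'])
move_l([*p,.12],.15); move_l([*p,.069],.06); st('at'); close(); st('closed')
move_l([*p,.28],.15); st('lift')
t=[.4145,.324]; q=best([*t,.28],np.pi/2-np.radians(15)); move_to([*t,.28],q); st('over tray')
move_l([*t,.10],.15); st(); move_l([*t,.0745],.04); st('down')
E
```

```text
1.0
above 3.17 [ 0.5072 -0.1113  0.28  ] F [ 0.   0.1 -0.3] gap 0.0879
at 5.43 [ 0.5073 -0.1121  0.0695] F [-0.  -0.6 -0. ] gap 0.0882
closed 6.07 [ 0.507  -0.1121  0.0691] F [0.1 0.2 0.4] gap 0.0532
lift 7.62 [ 0.5067 -0.1119  0.2789] F [ 0.2  0.1 -2. ] gap 0.0534
over tray 9.53 [0.4148 0.3236 0.2799] F [ 1.3 -0.3 -2.1] gap 0.0536
 10.88 [0.4151 0.3244 0.1013] F [ 0.1 -0.1 -1.7] gap 0.0532
down 11.66 [0.4146 0.324  0.0746] F [ 0.  -0.4 -1.7] gap 0.0535
```

```bash
python3 - <<'E'
from h import *
z=.0745; t=[.4145,.324]
for i in range(6):
    z-=.0007; move_l([*t,z],.02); hold(.15); f=state()['ft_force'][2]
    if f>-1: break
st('contact'); gripper_open(); hold(.2); st('open'); move_l([*t,.28],.15)
k=[.511,-.224]; move_to([*k,.28],best([*k,.2],np.pi/2+.25)); st('above knob'); print(np.round(state()['joint_pos'],2))
for n in ['top','scene','wrist']: cv2.imwrite(f'pics/{n}2.png',grab(n)['frame'])
from m import blob
for n in ['top','scene','wrist']:
    im=dict(np.load(n+'.npz')); 
    h=cv2.cvtColor(im['frame'],cv2.COLOR_BGR2HSV); mk=cv2.inRange(h,(0,130,60),(8,255,255)); N,l,s,c=cv2.connectedComponentsWithStats(mk)
    for i in range(1,N):
        if s[i,4]>15: print(n,c[i].round(1),s[i],onplane(im,*c[i],.115).round(4),bydepth(im,*c[i]).round(4))
A=np.hstack([cv2.resize(dict(np.load('wrist.npz'))['frame'],(480,300)),cv2.resize(dict(np.load('top.npz'))['frame'][180:280,140:240],(300,300))]); cv2.imwrite('pics/c2.png',A)
E
```

```text
contact 12.86 [0.4146 0.324  0.073 ] F [-1.7 -1.2  5.2] gap 0.0531
open 13.77 [0.4145 0.324  0.0724] F [-0.4 -0.1  0.9] gap 0.0874
above knob 17.31 [ 0.5113 -0.2233  0.28  ] F [ 0.3  0.3 -0.1] gap 0.0877
[-0.47 -0.01  1.24  0.    1.9   0.85]
top [463.8 139.3] [460 137   8   6  32] [ 0.7013 -0.4256  0.115 ] [ 0.6845 -0.4095  0.1685]
top [396.9 195.8] [393 190   9  11  31] [ 0.5435 -0.2467  0.115 ] [ 0.4826 -0.1948  0.4418]
top [390.1 208.1] [387 206   7   6  28] [ 0.5109 -0.2292  0.115 ] [ 0.508  -0.2266  0.133 ]
scene [265.4  59.5] [257  55  17   8  50] [ 0.1683 -0.5803  0.115 ] [ 0.5196 -0.1857  0.4401]
scene [179.2 140.6] [175 137   9   9  67] [ 0.6507 -0.4563  0.115 ] [ 0.6787 -0.4007  0.1667]
scene [266.5 151.6] [263 144   7  17  92] [ 0.5103 -0.2245  0.115 ] [ 0.5152 -0.2187  0.122 ]
wrist [577.7  60.7] [559  44  35  35 848] [ 0.698  -0.4473  0.115 ] [ 0.6773 -0.4051  0.1707]
wrist [320.3 182.2] [311 169  20  27 439] [ 0.5101 -0.2263  0.115 ] [ 0.5147 -0.2249  0.1359]
wrist [579.4 250.4] [575 249  13   4  28] [ 0.5071 -0.5464  0.115 ] [ 0.5613 -0.2896  0.3555]
wrist [ 55.6 250.6] [ 49 250  12   3  22] [0.3512 0.0583 0.115 ] [ 0.5233 -0.1407  0.3563]
```

View pics/c2.png

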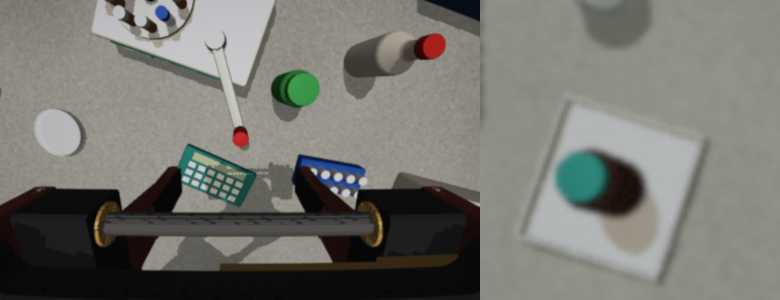

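The jar stands upright in the tray (right crop), and the knob's way is clear. I use pivot (0.6315,-0.157) and home direction 0.513 rad, so the knob is at about (0.510,-0.2255). Now I grip it and advance along the arc.

```bash
cat > arc.py <<'E'
from h import *
P=np.array([.6315,-.157]); F0=.513; Z=.100
def pose(th,r=.14):
    f=F0-th; return [*(P-r*np.array([np.cos(f),np.sin(f)])),Z], np.pi/2+F0-.25-th
def tang(th):
    f=F0-th; return np.array([-np.sin(f),np.cos(f)])   # direction of knob motion
def go(th,k,v=.04):
    p,a=pose(th); move_l(p,v,down(a+k))
    s=state(); d=s['ee_pos'][:2]-P; f=np.arctan2(-d[1],-d[0])
    print('cmd %.3f ang %.3f Ft %.2f Fr %.2f Fz %.1f gap %.4f t %.1f'%(th,F0-f,-s['ft_force'][:2]@tang(th),s['ft_force'][:2]@(-d/np.hypot(*d)),s['ft_force'][2],s['finger_gap'],s['time']))
E
python3 - <<'E'
from arc import *
p,a=pose(0); print(p)
q=best(p,a); Q=lambda a:np.array(down(a)); k=max((0,np.pi,-np.pi),key=lambda k:abs(Q(a+k)@np.array(q)))
print('k',k); open('k','w').write(str(k))
move_l([*p[:2],.16],.15,q); move_l(p,.06); st('at'); close(); hold(.2); st('closed')
for th in np.arange(0,.601,.05): go(th,k)
E
```

```text
[np.float64(0.5095213528943615), np.float64(-0.22571105915555462), 0.1]
k 3.141592653589793
at 19.56 [ 0.5098 -0.2258  0.1006] F [-0.4  0.5  0.4] gap 0.0876
closed 20.78 [ 0.5095 -0.2261  0.1   ] F [-0.7 -3.4 -0.5] gap 0.0214
cmd 0.000 ang -0.001 Ft 3.82 Fr -1.77 Fz 0.1 gap 0.0215 t 21.0
cmd 0.050 ang 0.048 Ft 4.32 Fr -1.75 Fz -1.8 gap 0.0214 t 21.4
cmd 0.100 ang 0.100 Ft 3.61 Fr -2.44 Fz -0.6 gap 0.0213 t 21.7
cmd 0.150 ang 0.151 Ft 2.68 Fr -1.84 Fz 0.7 gap 0.0215 t 22.0
cmd 0.200 ang 0.198 Ft 3.07 Fr -2.38 Fz -0.0 gap 0.0215 t 22.3
cmd 0.250 ang 0.246 Ft 4.43 Fr -0.46 Fz -1.5 gap 0.0219 t 22.7
cmd 0.300 ang 0.299 Ft 3.14 Fr -1.09 Fz -1.0 gap 0.0212 t 23.0
cmd 0.350 ang 0.351 Ft 2.16 Fr -0.91 Fz -0.1 gap 0.0219 t 23.3
cmd 0.400 ang 0.398 Ft 3.43 Fr -0.36 Fz -0.9 gap 0.0217 t 23.6
cmd 0.450 ang 0.446 Ft 5.07 Fr 0.80 Fz -1.6 gap 0.0219 t 24.0
cmd 0.500 ang 0.498 Ft 4.30 Fr 1.03 Fz -1.2 gap 0.0217 t 24.3
cmd 0.550 ang 0.550 Ft 2.06 Fr 1.91 Fz -1.0 gap 0.0213 t 24.6
cmd 0.600 ang 0.598 Ft 3.39 Fr 1.52 Fz -1.4 gap 0.0212 t 24.9
```

The force peaks at 0.05, 0.25 and 0.45 and is least at 0.15, 0.35 and 0.55, which matches the specified click phase. I go on to 0.8 and check with the cameras.

```bash
python3 - <<'E'
from arc import *
k=float(open('k').read())
for th in (.65,.7,.75,.8): go(th,k,.03)
hold(.5); go(.8,k,.03); st()
for n in ['top','scene','wrist']:
    im=grab(n); h=cv2.cvtColor(im['frame'],cv2.COLOR_BGR2HSV); mk=cv2.inRange(h,(105,120,60),(125,255,255)); N,l,s,c=cv2.connectedComponentsWithStats(mk)
    for i in range(1,N):
        p=onplane(im,*c[i],.12)
        if s[i,4]>4 and np.hypot(*(p[:2]-[.665,-.1]))<.15: print(n,c[i].round(1),s[i,4],p.round(4),bydepth(im,*c[i]).round(4))
t,sc,w=[dict(np.load(n+'.npz'))['frame'] for n in ('top','scene','wrist')]
r=lambda a,s:cv2.resize(a,s,interpolation=cv2.INTER_CUBIC)
cv2.imwrite('pics/c3.png',np.vstack([np.hstack([r(t[110:230,280:430],(375,300)),r(sc[130:270,200:375],(375,300))]),np.hstack([r(w,(375,234)),r(t,(375,234))])]))
E
```

```text
cmd 0.650 ang 0.646 Ft 6.13 Fr 2.03 Fz -1.5 gap 0.0217 t 25.3
cmd 0.700 ang 0.698 Ft 4.80 Fr 1.84 Fz -0.8 gap 0.0219 t 25.7
cmd 0.750 ang 0.750 Ft 2.85 Fr 2.17 Fz -3.0 gap 0.0215 t 26.1
cmd 0.800 ang 0.798 Ft 3.30 Fr 2.45 Fz 0.1 gap 0.0215 t 26.5
cmd 0.800 ang 0.800 Ft 4.96 Fr 2.81 Fz -0.8 gap 0.0216 t 27.2
 27.22 [ 0.4972 -0.1174  0.1   ] F [ 1.3 -5.6 -0.8] gap 0.0216
```

View pics/c3.png

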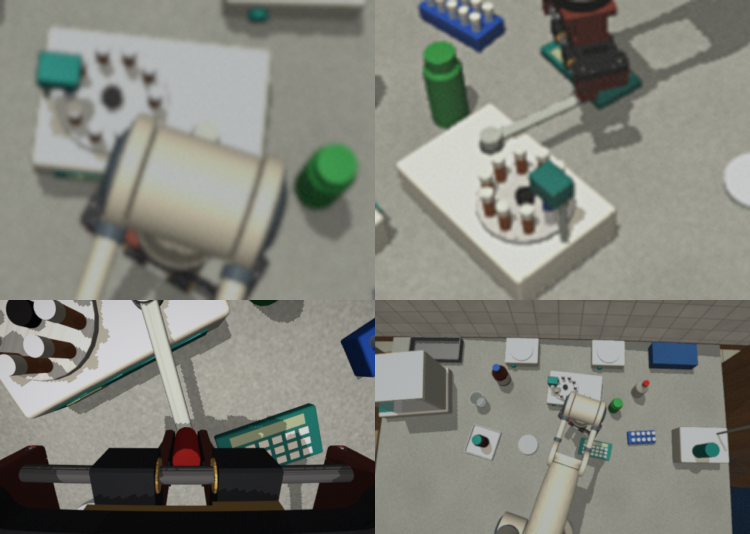

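The vial pattern has the same phase as at home: the visible vials are at (163,93), (206,96), (238,123) and (248,165) in the first crop's scale, against (165,95), (207,98), (238,125) and (247,165) then. A bit of blue shows just under the teal head, at (548,203) in the picture. The knob is held, the jar stands upright in the tray, and the bystanders are in place. I do a last steadiness check and hand in.

```bash
python3 - <<'E'
from arc import *
for _ in range(2):
    hold(.4); st(); print(np.abs(state()['dq']).max())
a=dict(np.load('scene.npz')); print('jar cap top',end=' ')
from m import blob
t=dict(np.load('top.npz')); b=blob(t,(75,60,30),(100,255,255),(155,210,215,270)); print(onplane(t,*b[0],.13).round(4),bydepth(t,*b[0]).round(4))
job_done()
E
```

```text
27.77 [ 0.4972 -0.1174  0.1   ] F [ 0.4 -5.2 -1.2] gap 0.0217
0.0021441359951554465
 28.17 [ 0.4972 -0.1174  0.1   ] F [ 1.3 -4.7 -0.9] gap 0.0213
0.0016212653003266817
jar cap top [0.4141 0.3204 0.13  ] [0.4141 0.3204 0.13  ]
the job is handed in; nothing more can be done
```

The job is handed in at 28 s: the amber jar stands upright in the white tray, released, and the gripper is holding the lever's knob steady on the fourth click.

**Jar:** the last camera check put its cap at (0.414, 0.320), 0.130 m high. That is upright on the tray floor, within 4 mm of the tray's centre.

**Lever:**
- **Angle:** the gripper, holding the knob, was at 0.800 rad on the final readings and motionless. The push rose and fell once per click at the places described, so the click count agrees with the angle.
- **Force:** the spring force read about 5 N there, a little under the nominal 6 N. I put that down to friction and sensor noise.
- **Turntable:** the visible vials line up as they did at rest, which fits a whole number of clicks.

**Not confirmed directly:** the reading head hides the blue cap from above and my colour search did not find it. I saw only a trace of blue just under the head in the scene view.

**Bystanders:** they looked unmoved in the last overview picture, but I did not measure them again.

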